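# Lay the damper tubes in their cradles

### The job

Three plain alloy tubes of different lengths lie loose on the bench among other parts. Lay each tube in the wooden cradle of its own size (the longest tube in the longest cradle, the middle one in the middle one, the shortest in the shortest), so that it rests down in both V-notches, cannot roll and sticks out by about the same length at both ends. Leave the other parts where they are.

Things in the scene. Friction and masses are not known exactly. Their poses are not given: they have to be found in the camera images.
- tube_long: the longest of three plain bright alloy tubes, 220 mm long, 28 mm in diameter, open-bored at both ends, lying loose on the bench at the start. Origin: the middle of the tube on its axis (14 mm above the bench while it lies there). Its x axis runs along the tube; it is the same both ways round, and y and z turn as it rolls.
- tube_mid: the middle-length of three plain bright alloy tubes, 175 mm long, 28 mm in diameter, open-bored at both ends, lying loose on the bench at the start. Origin: the middle of the tube on its axis (14 mm above the bench while it lies there). Its x axis runs along the tube; it is the same both ways round, and y and z turn as it rolls.
- tube_short: the shortest of three plain bright alloy tubes, 130 mm long, 28 mm in diameter, open-bored at both ends, lying loose on the bench at the start. Origin: the middle of the tube on its axis (14 mm above the bench while it lies there). Its x axis runs along the tube; it is the same both ways round, and y and z turn as it rolls.
- cradle_long: longest wooden cradle, fixed: base 194 x 62 x 8 mm with two V-notched saddles (each 14 mm thick), 190 mm over their outer faces, the 162 mm between them open down to the base. Notches 90 degrees, 37 mm wide at the mouth, rims 39 mm above the bench. Origin: centre of the underside; x along the cradle through both notches, z up. A seated tube's axis runs along x, 40 mm above the origin.
- cradle_mid: middle-length wooden cradle, fixed: base 149 x 62 x 8 mm with two V-notched saddles (each 14 mm thick), 145 mm over their outer faces, the 117 mm between them open down to the base. Notches 90 degrees, 37 mm wide at the mouth, rims 39 mm above the bench. Origin: centre of the underside; x along the cradle through both notches, z up. A seated tube's axis runs along x, 40 mm above the origin.
- cradle_short: shortest wooden cradle, fixed: base 104 x 62 x 8 mm with two V-notched saddles (each 14 mm thick), 100 mm over their outer faces, the 72 mm between them open down to the base. Notches 90 degrees, 37 mm wide at the mouth, rims 39 mm above the bench. Origin: centre of the underside; x along the cradle through both notches, z up. A seated tube's axis runs along x, 40 mm above the origin.
- brass_ring: bystander: a loose brass bush, 37 mm across, 18 mm high, standing on the bench. Origin: centre of its underside. Leave it alone.
- damper_piston: bystander: a loose white disc-shaped piston with a black band, 44 mm across, 14 mm high. Origin: centre of its underside. Leave it alone.
- torch: bystander: a black pocket torch lying at the right of the work, 122 x 33 x 34 mm, x along it. Origin: centre of its underside. Leave it alone.
- driver_black: bystander: a screwdriver with a black handle, lying at the left of the work, 189 x 33 x 31 mm, x along it towards the blade. Origin: centre of its underside. Leave it alone.
Things that resemble listed ones, but are neither listed nor needed, are in the scene too. Leave any turquoise look-alike of the tube_short alone.

How it is judged:
By the outcome, as a careful person would: the job done as asked, in the order asked, and still so for the second after the job is handed in, with the robot touching nothing.
It also fails if it takes over 77 s, if anything falls off the work surface, if the arm or the gripper's body presses on something with over 40 N, if the wrist force passes 120 N, or if a joint passes its speed limit or range.

### The arm

A 6-joint arm with a two-finger parallel gripper is mounted at the origin on a cart in front of the work surface, level with it; the furniture and walls round the work are solid. World frame = base frame: x ahead of the robot, y to its left, z up, the work surface at z = 0. Lengths are in m, angles in degrees, forces in N, time in s.
With the tool pointing down it reaches from about 0.375 to 0.9 m from the base axis. Payload 3.1 kg.
Tool frame: the origin (TCP) lies at the very end of the fingers, on their centre line; the grasp point (between the pads) lies 19 mm behind it; z points along the fingers, y is the direction in which the jaws open and shut (so a half turn about z gives the same grasp; the last joint's range is limited). The gripper opens to 87 mm and grips with 3 to 60 N. Pads are 19 mm wide; open, the fingers measure 117 mm over their backs; the gripper's body (75 mm by 190 mm) begins 51 mm behind the grasp point.
Start: joints at [66.033, 30.224, 82.088, -0, 67.689, -10.227], TCP at [0.148, 0.607, 0.223] pointing down, gripper open.
Joint ranges: [-176.69, 176.69], [-43.24, 126.21], [12.49, 139.97], [-82, 262], [0, 151.66], [-163.58, 163.58]. Speed limits (degrees/s): [159.86, 159.86, 180, 180, 180, 180].

### API

Orientations are given as a 3x3 rotation matrix whose columns are the frame's x, y, z axes.
In Python, from rig import read_state, capture, hand_in gives the robot as it stands. The module is installed in compiled form; this text tells all that it offers.
- The arm moves only by the tool send_rows, never from a script. Its argument "moves" is one flat list of numbers, 7 for each row, row after row: the turn, a rotation vector about the world's x, y, z in degrees, then the shift along the world's x, y, z in cm, then the gripper's target within -1 to 1 (fully open at 1, half-way at 0, shut at -1). In form: [rx, ry, rz, tx, ty, tz, hand, rx, ry, rz, tx, ty, tz, hand, ...]. A call has 1 to 20 rows; each row shifts and turns the commanded pose from where the row before left it; what a row does not reach is not made up. A row lasts 1/10 s, in which the tool goes at most 50 mm and 8.59 degrees, less where a joint would pass 70% of its speed; a pose out of reach is approached as far as the arm can. A call with a gripper value outside its range is refused whole. The fingers move at their own pace and stop on an object; the grip force is fixed at half the most. Time passes only in rows, so rows that do not move let the fingers close. It gives the time, the measured TCP pose, the force and the opening at its end, in the units of the state.
- read_state(): the state, without advancing time (a new reading comes with each control period).
- capture(name): name is "side" or "top" or "wrist"; returns a dict with "pixels" (480x640x3 uint8, red, green, blue), "vertical_fov" (degrees; the focal length in pixels is half the picture's height over the tangent of half this angle, whatever the lens; pixels are square), "cx", "cy" (the principal point, pixels), "rvec" (rotation vector, rad) and "tvec" (3), from world to camera coordinates, as OpenCV has them. Camera axes: x right, y down, z forward; pixel columns grow to the right and rows downward; lengths in m; the calibration is good to about 2 mm. A picture is of the moment at which its call begins. There is no depth.
- hand_in(): hands the job in, once; it reports no verdict.
The state is a dict: "time_s": time; "joint_positions": joint angles; "qvel": joint speeds; "tau": joint torques, N m; "position": TCP position; "tcp_rot": TCP orientation; "force": force on the tool from outside, world axes, zero at the start; "moment": the same for the moment, N m; "opening": opening from 0.0 (shut) to 1.0 (fully open).
Only numpy, scipy, OpenCV 4.12 (cv2) and the standard library are available. Lean on these libraries where they do the work, as an engineer would, in place of code of your own. Each camera call takes 0.05 s, during which the arm holds its last target.

## Working session

There is one attempt and no reset: what is moved stays moved. The work goes in short steps, Python scripts to look and compute and a tool call to move; the robot and the scene stay as the last step left them, time stands still between calls to the robot, and variables do not carry over. Pictures are saved under pics/ and viewed, and the job is handed in when it is done.

Besides the shell and the picture viewer there is one more tool, called after "Call:" by a JSON object that holds its "fn" and its "kwargs", one argument or row to a line. send_rows: Moves the arm, as the interface text tells. Its arguments: {"type":"object","properties":{"moves":{"type":"array","items":{"type":"number"}}},"required":["moves"]}

```bash
mkdir -p pics
cat > h.py <<'E'
import numpy as np, cv2
from rig import read_state, capture, hand_in
def cap(n,fn):
    c=capture(n); cv2.imwrite('pics/%s.png'%fn,c['pixels'][:,:,::-1]); np.save('pics/%s.npy'%fn,c,allow_pickle=True); return c
def load(fn): return np.load('pics/%s.npy'%fn,allow_pickle=True).item()
def K(c):
    f=240/np.tan(np.radians(c['vertical_fov'])/2); return np.array([[f,0,c['cx']],[0,f,c['cy']],[0,0,1.]])
def toW(c,uv,z):
    R=cv2.Rodrigues(np.array(c['rvec'],float))[0];t=np.array(c['tvec'],float).reshape(3)
    d=R.T@np.linalg.inv(K(c))@np.array([uv[0],uv[1],1.]);o=-R.T@t
    return o+d*(z-o[2])/d[2]
def proj(c,P):
    return cv2.projectPoints(np.array(P,float).reshape(-1,3),np.array(c['rvec'],float),np.array(c['tvec'],float),K(c),None)[0].reshape(-1,2)
def crop(fn,x0,y0,x1,y1,s,out):
    im=load(fn)['pixels'][y0:y1,x0:x1,::-1]; cv2.imwrite('pics/%s.png'%out,cv2.resize(im,None,fx=s,fy=s,interpolation=cv2.INTER_CUBIC))
E
python3 - <<'E'
from h import *
for n in ('top','side','wrist'):
    c=cap(n,n+'0'); print(n,c['vertical_fov'],c['cx'],c['cy'],c['rvec'],c['tvec'])
print(read_state())
E
```

```text
top 57.90014267323791 318.9248226044027 242.04455944149703 [ 2.12454695 -2.16875313  0.12782694] [0.03213887 0.50730779 1.14716485]
side 45.01675657384364 318.884224922726 239.54575588886968 [ 0.09338746  2.60262863 -1.71098007] [0.52184053 0.00831187 1.52028156]
wrist 68.67485030462262 318.4814385515524 236.26707678603464 [-2.27426491 -1.78685151 -0.26731027] [-0.62434152 -0.03650255  0.39264415]
{'time_s': 0.15, 'joint_positions': array([ 6.60333133e+01,  3.02669153e+01,  8.21396913e+01,  1.80755038e-03,
        6.76899311e+01, -1.02277556e+01]), 'qvel': array([ 0.03124118, -0.1103599 , -0.17010962, -0.1204085 ,  0.10346971,
       -0.04233058]), 'tau': array([ 2.76571509e-04, -4.40432203e+01, -1.76841187e+01,  6.33270177e-02,
        5.52512705e-02, -1.05965728e-04]), 'position': array([0.14817105, 0.60660178, 0.22179353]), 'tcp_rot': array([[-9.71385003e-01,  2.37509305e-01, -7.11084756e-04],
       [ 2.37510143e-01,  9.71383857e-01, -1.52777422e-03],
       [ 3.27875659e-04, -1.65294681e-03, -9.99998580e-01]]), 'force': array([0.31755769, 0.44001152, 0.1329756 ]), 'moment': array([ 0.05172471, -0.01953724,  0.02810409]), 'opening': 0.9995811348885256}
```

View pics/top0.png

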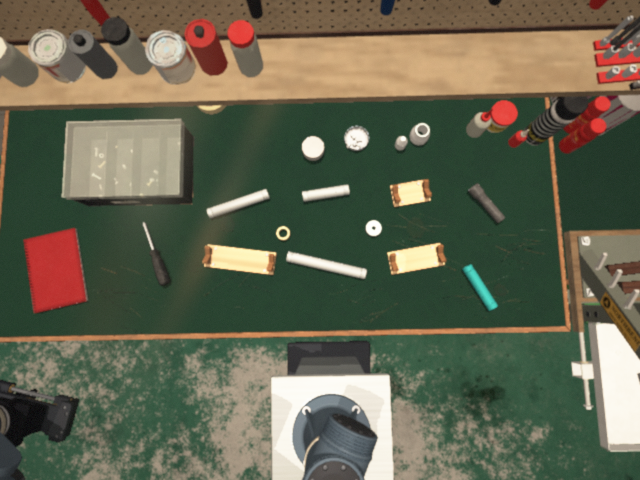

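View pics/side0.png

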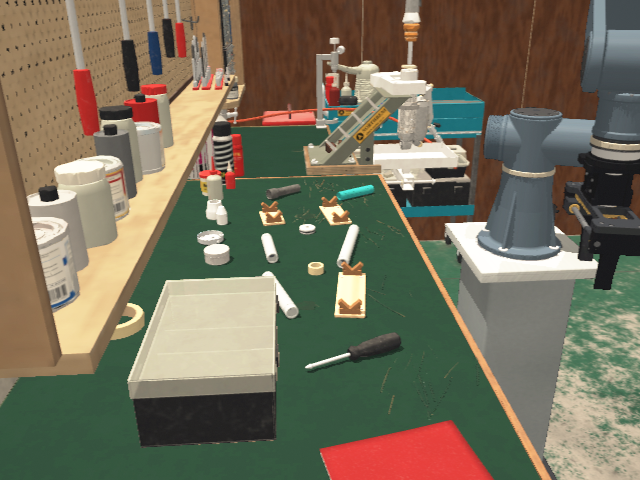

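View pics/wrist0.png

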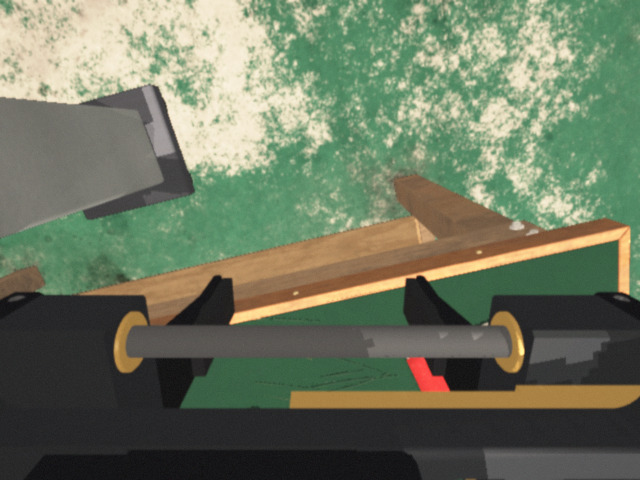

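The top view shows the long tube (327,265), the mid tube (238,203), the short tube (326,192) and the turquoise look-alike (480,287). The cradles are at (240,260), (417,258) and (411,193). I'll enlarge these.

Run:
```python
from h import *
crop('top0',195,175,375,285,4,'cA'); crop('top0',380,170,455,280,5,'cB')
```

```text
(no output)
```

View pics/cA.png

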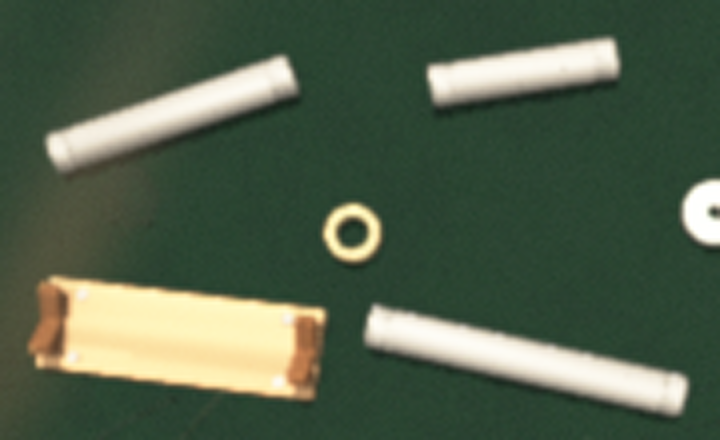

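View pics/cB.png

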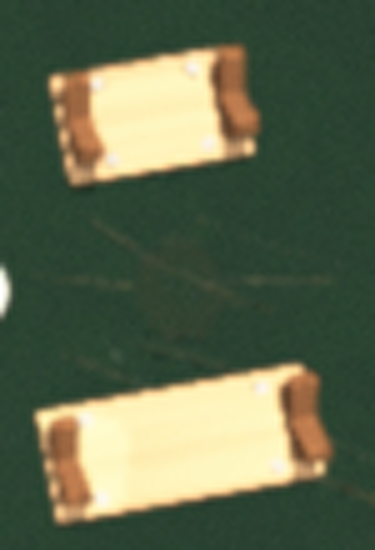

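```bash
cat > m.py <<'E'
from h import *
c=load('top0')
def A(p): return (p[0]/4+195-.4,p[1]/4+175-.4)
def B(p): return (p[0]/5+380-.4,p[1]/5+170-.4)
D={'cl':[A(p) for p in [(50,278),(327,310),(313,400),(37,367)]],'cm':[B(p) for p in [(37,410),(303,363),(325,475),(57,522)]],'cs':[B(p) for p in [(52,75),(243,46),(256,153),(72,185)]]}
for n,q in D.items():
    P=np.array([toW(c,p,.008) for p in q]); ctr=P.mean(0); d=(P[0]-P[1]+P[3]-P[2])/2
    w=(P[0]-P[3]+P[1]-P[2])/2
    print(n,ctr.round(4),'yaw of x axis',np.degrees(np.arctan2(d[1],d[0])).round(2),np.linalg.norm(d).round(4),np.linalg.norm(w).round(4),'w-yaw',np.degrees(np.arctan2(w[1],w[0])).round(2))
im=c['pixels'].astype(int)
m=((im.min(2)>110)).astype(np.uint8)
k,l,s,ce=cv2.connectedComponentsWithStats(m)
for n,p in {'tl':(327,265),'tm':(238,203),'ts':(326,192)}.items():
    i=l[p[1],p[0]]; ys,xs=np.where(l==i)
    r=cv2.minAreaRect(np.c_[xs,ys].astype(np.float32)); b=cv2.boxPoints(r)
    P=np.array([toW(c,(x,y),.014) for x,y in zip(xs,ys)])[:,:2]
    ctr=np.array([toW(c,r[0],.016)])[0]
    u,sv,vt=np.linalg.svd(P-P.mean(0),full_matrices=False); d=vt[0]*np.sign(vt[0][1])
    e=(P-P.mean(0))@d; f=(P-P.mean(0))@vt[1]
    print(n,P.mean(0).round(4),ctr.round(4),'yaw',np.degrees(np.arctan2(d[1],d[0])).round(2),'len',np.ptp(e).round(4),np.ptp(f).round(4),'mid',(P.mean(0)+d*(e.max()+e.min())/2).round(4))
E
python3 m.py
```

```text
cl [0.4679 0.242  0.008 ] yaw of x axis 82.11 0.1942 0.0628 w-yaw -8.35
cm [ 0.461  -0.2441  0.008 ] yaw of x axis 98.8 0.1499 0.0628 w-yaw 7.79
cs [ 0.6464 -0.2393  0.008 ] yaw of x axis 98.11 0.1072 0.0631 w-yaw 5.73
tl [0.4479 0.0034] [0.4477 0.0034 0.016 ] yaw 75.9 len 0.2241 0.0281 mid [0.448  0.0038]
tm [0.6273 0.2484] [0.6268 0.2489 0.016 ] yaw 107.75 len 0.1789 0.0276 mid [0.627  0.2492]
ts [0.6518 0.0012] [0.6513 0.0009 0.016 ] yaw 97.65 len 0.1335 0.028 mid [0.6518 0.0009]
```

Candidates: long tube (327,265, measured 224 mm), mid tube (238,203, 179 mm), short tube (326,192, 133 mm). The turquoise look-alike (480,287) and the small white parts are excluded. The two crops confirm the choice: three plain bright tubes, and cradle bases measuring 194, 150 and 107 mm. I'll start with the long tube.

Call:
{"fn": "send_rows", "kwargs": {
  "moves": [0, 0, -6, 2, -4, -0.45, 1, 0, 0, -6, 2, -4, -0.45, 1, 0, 0, -6, 2, -4, -0.45, 1, 0, 0, -6, 2, -4, -0.45, 1, 0, 0, -6, 2, -4, -0.45, 1, 0, 0, -6, 2, -4, -0.45, 1, 0, 0, -6, 2, -4, -0.45, 1, 0, 0, -6, 2, -4, -0.45, 1, 0, 0, -6, 2, -4, -0.45, 1, 0, 0, -6, 2, -4, -0.45, 1, 0, 0, -6, 2, -4, -0.45, 1, 0, 0, -6, 2, -4, -0.45, 1, 0, 0, -6, 2, -4, -0.45, 1, 0, 0, -6, 2, -4, -0.45, 1, 0, 0, -6, 2, -4, -0.45, 1, 0, 0, 0, 0, 0, 0, 1]
}}

```text
time_s: 1.75
position: [0.4528, 0.0021, 0.155]
tcp_rot: [[0.245, 0.97, 0.005], [0.97, -0.245, -0.002], [-0.001, 0.006, -1.0]]
force: [0.4, -0.7, -0.7]
opening: 0.999
```

Run:
```python
from h import *
c=cap('wrist','w1');s=read_state();R=s['tcp_rot'];print(s['position'],np.degrees(np.arctan2(R[1,1],R[0,1])),R[:,2])
Rc=cv2.Rodrigues(np.array(c['rvec'],float))[0];o=-Rc.T@c['tvec'];print(o,Rc[2])
```

```text
[0.45005274 0.0046269  0.15476716] -13.995678867099572 [ 1.03574204e-03 -2.98967499e-04 -9.99999419e-01]
[0.47206001 0.08199254 0.31762511] [-0.06685749 -0.28901584 -0.95498687]
```

View pics/w1.png

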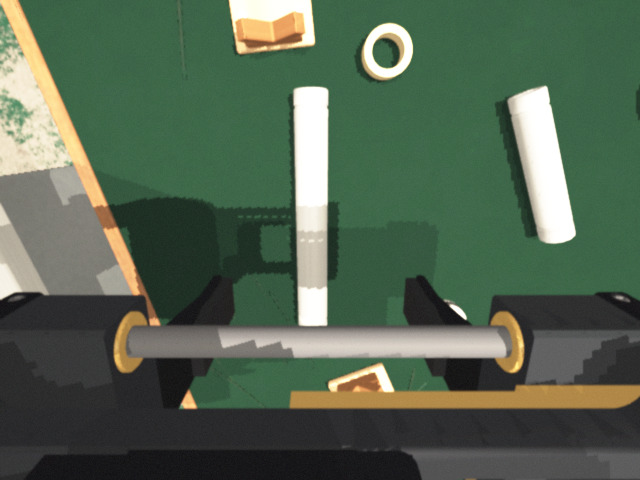

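The wrist view shows the long tube running from (311,88) down to (313,325) between the fingers, with the short tube at (540,165) and the cradle_long end at (272,30). I'll overlay the estimate to check it.

Run:
```python
from h import *
c=load('w1')
def tube(ctr,yaw,L,z):
    d=np.array([np.cos(np.radians(yaw)),np.sin(np.radians(yaw)),0]);n=np.array([-d[1],d[0],0])
    p=np.array([*ctr,z]);return [p+d*L/2+n*.014,p+d*L/2-n*.014,p-d*L/2-n*.014,p-d*L/2+n*.014]
im=c['pixels'][:,:,::-1].copy()
for a in [((.448,.0038),75.9,.22,.014),((.6518,.0009),97.65,.13,.014)]:
    cv2.polylines(im,[np.round(proj(c,tube(*a))).astype(int)],True,(0,0,255),1)
def cr(ctr,yaw,L,z=.008):
    d=np.array([np.cos(np.radians(yaw)),np.sin(np.radians(yaw)),0]);n=np.array([-d[1],d[0],0]);p=np.array([*ctr,z])
    return [p+d*L/2+n*.031,p+d*L/2-n*.031,p-d*L/2-n*.031,p-d*L/2+n*.031]
for a in [((.468,.242),82,.194),((.461,-.2441),98.5,.149),((.6464,-.2393),97.7,.104)]:
    cv2.polylines(im,[np.round(proj(c,cr(*a))).astype(int)],True,(255,0,0),1)
cv2.imwrite('pics/w1o.png',im)
```

```text
(no output)
```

View pics/w1o.png

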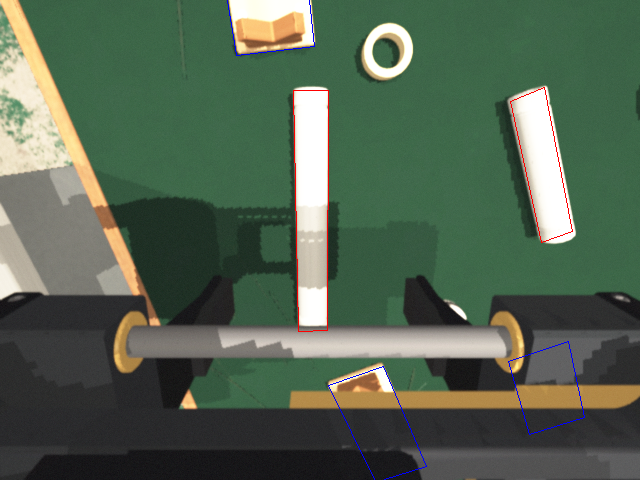

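Call:
{"fn": "send_rows", "kwargs": {
  "moves": [0, 0, 0, 0, 0, -3, 1, 0, 0, 0, 0, 0, -3, 1, 0, 0, 0, 0, 0, -3, 1, 0, 0, 0, 0, 0, -2, 1, 0, 0, 0, 0, 0, -1, 1, 0, 0, 0, 0, 0, 0, 1, 0, 0, 0, 0, 0, 0, 1]
}}

```text
time_s: 2.5
position: [0.4484, 0.0076, 0.0356]
tcp_rot: [[0.236, 0.972, 0.0], [0.972, -0.236, -0.0], [0.0, 0.0, -1.0]]
force: [-0.9, 0.5, 0.1]
opening: 1.0
```

Run:
```python
from h import *
s=read_state();R=s['tcp_rot'];print(s['position'],np.degrees(np.arctan2(R[1,1],R[0,1])),R[:,2],s['force'])
```

```text
[0.44839123 0.00763143 0.03555233] -13.677494108170999 [ 2.43952932e-04 -1.80369566e-06 -9.99999970e-01] [-0.86231056  0.45593865  0.14148983]
```

Call:
{"fn": "send_rows", "kwargs": {
  "moves": [0, 0, -0.4, 0, -0.35, -1.5, 1, 0, 0, 0, 0, 0, -1, 1, 0, 0, 0, 0, 0, -0.6, 1, 0, 0, 0, 0, 0, 0, 1, 0, 0, 0, 0, 0, 0, -1, 0, 0, 0, 0, 0, 0, -1, 0, 0, 0, 0, 0, 0, -1, 0, 0, 0, 0, 0, 0, -1, 0, 0, 0, 0, 0, 0, -1, 0, 0, 0, 0, 0, 0, -1, 0, 0, 0, 0, 0, 0, -1, 0, 0, 0, 0, 0, 0, -1]
}}

```text
time_s: 3.7
position: [0.4484, 0.0036, 0.004]
tcp_rot: [[0.244, 0.97, -0.0], [0.97, -0.244, 0.0], [-0.0, -0.0, -1.0]]
force: [-0.1, -0.3, 0.7]
opening: 0.355
```

```bash
cat > st.py <<'E'
from h import *
s=read_state();R=s['tcp_rot'];print(s['time_s'],s['position'].round(4),np.degrees(np.arctan2(R[1,1],R[0,1])).round(2),R[:,2].round(4),s['force'].round(1),round(s['opening'],3))
E
python3 st.py
```

```text
3.7 [0.4484 0.0036 0.004 ] -14.14 [-1.e-04  0.e+00 -1.e+00] [-0.1 -0.3  0.7] 0.355
```

Call:
{"fn": "send_rows", "kwargs": {
  "moves": [0, 0, 0, 0, 0, 0, -1, 0, 0, 0, 0, 0, 0, -1, 0, 0, 0, 0, 0, 0, -1, 0, 0, 0, 0, 0, 1, -1, 0, 0, 0, 0, 0, 2, -1, 0, 0, 0, 0, 0, 3, -1, 0, 0, 0, 0, 0, 3, -1, 0, 0, 0, 0, 0, 3, -1, 0, 0, 0, 0, 0, 0, -1, 0, 0, 0, 0, 0, 0, -1, 0, 0, 0, 0, 0, 0, -1]
}}

```text
time_s: 4.8
position: [0.4474, 0.0038, 0.1234]
tcp_rot: [[0.244, 0.97, -0.002], [0.97, -0.244, 0.0], [-0.0, -0.002, -1.0]]
force: [-0.3, 0.7, -1.1]
opening: 0.317
```

```bash
python3 st.py; python3 -c "
from h import *
cap('wrist','w2')"
```

```text
4.8 [0.4474 0.0038 0.1234] -14.14 [-2.e-03  5.e-04 -1.e+00] [-0.3  0.7 -1.1] 0.317
```

View pics/w2.png

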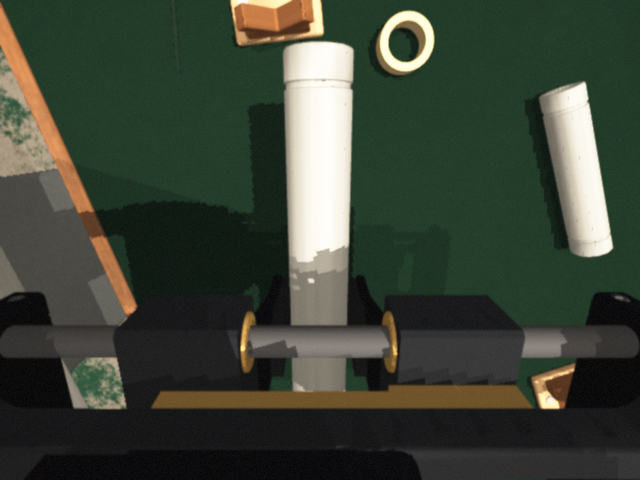

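The tube is held level. Its far end shows at (319,42). I'll check the tube's offset in the grip.

```bash
cat > ov.py <<'E'
import sys
from h import *
# ov.py img cx cy z yaw L : overlay tube end circles
fn=sys.argv[1];cx,cy,z,yaw,L=map(float,sys.argv[2:7])
c=load(fn);im=c['pixels'][:,:,::-1].copy()
d=np.array([np.cos(np.radians(yaw)),np.sin(np.radians(yaw)),0]);n=np.array([-d[1],d[0],0])
for s in(1,-1):
    pts=[np.array([cx,cy,z])+s*d*L/2+.014*(np.cos(t)*n+np.sin(t)*np.array([0,0,1])) for t in np.linspace(0,6.28,40)]
    P=proj(c,pts);print(P.min(0).round(1),P.max(0).round(1));cv2.polylines(im,[np.round(P).astype(int)],True,(0,0,255),1)
cv2.imwrite('pics/%s_o.png'%fn,im)
E
python3 ov.py w2 .4474 .0038 .1334 75.9 .22; python3 -c "
from h import *
im=cv2.imread('pics/w2_o.png')[20:110,250:390];cv2.imwrite('pics/w2c.png',cv2.resize(im,None,fx=5,fy=5))"
```

```text
[282.1  44.6] [353.8  59.3]
[293.9 454.4] [342.5 500.6]
```

View pics/w2c.png

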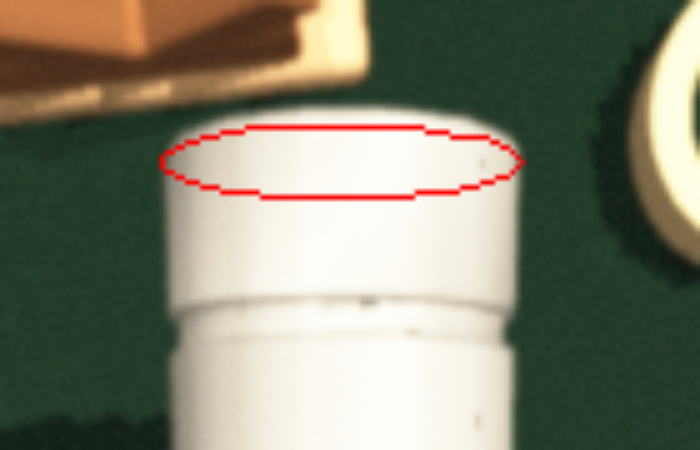

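Call:
{"fn": "send_rows", "kwargs": {
  "moves": [0, 0, 1, 0.4, 3, 0, -1, 0, 0, 1, 0.4, 4, 0, -1, 0, 0, 1, 0.4, 4, 0, -1, 0, 0, 1, 0.4, 4, 0, -1, 0, 0, 1, 0.4, 4, 0, -1, 0, 0, 1, 0, 3.7, 0, -1, 0, 0, 0, 0, 1, -2, -1, 0, 0, 0, 0, 0, -2, -1, 0, 0, 0, 0, 0, -2, -1, 0, 0, 0, 0, 0, 0, -1, 0, 0, 0, 0, 0, 0, -1, 0, 0, 0, 0, 0, 0, -1]
}}

```text
time_s: 6.05
position: [0.4688, 0.2405, 0.0643]
tcp_rot: [[0.142, 0.99, 0.0], [0.99, -0.142, 0.0], [0.0, 0.0, -1.0]]
force: [0.3, 1.3, -0.8]
opening: 0.313
```

```bash
python3 st.py; python3 -c "
from h import *
cap('wrist','w3')"
```

```text
6.05 [0.4688 0.2405 0.0643] -8.16 [ 4.e-04  1.e-04 -1.e+00] [ 0.3  1.3 -0.8] 0.313
```

View pics/w3.png

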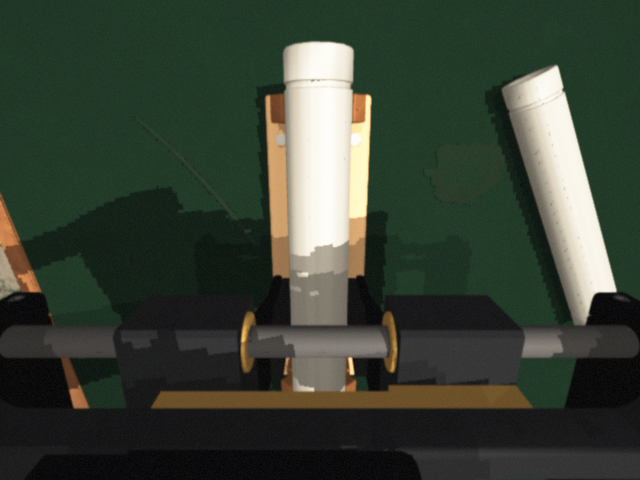

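The tube is aligned over the cradle: base edges at x≈267 and 371, tube centre at 319. I'll lower it.

Call:
{"fn": "send_rows", "kwargs": {
  "moves": [0, 0, 0, 0, 0, -1.5, -1, 0, 0, 0, 0, 0, -1.2, -1, 0, 0, 0, 0, 0, -0.5, -1, 0, 0, 0, 0, 0, -0.2, -1, 0, 0, 0, 0, 0, 0, -1, 0, 0, 0, 0, 0, 0, -1]
}}

```text
time_s: 6.7
position: [0.4686, 0.2407, 0.0303]
tcp_rot: [[0.142, 0.99, 0.001], [0.99, -0.142, 0.0], [0.0, 0.001, -1.0]]
force: [0.0, -0.2, -0.7]
opening: 0.314
```

```bash
python3 st.py; python3 -c "
from h import *
cap('wrist','w4')"
```

```text
6.7 [0.4686 0.2407 0.0303] -8.14 [ 6.e-04  2.e-04 -1.e+00] [ 0.  -0.2 -0.7] 0.314
```

View pics/w4.png

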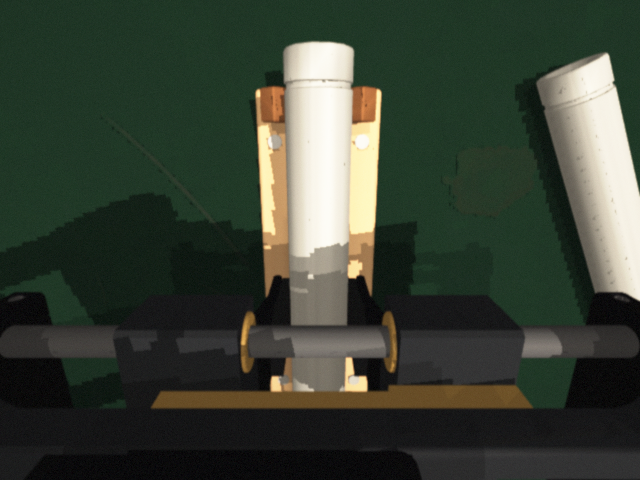

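Call:
{"fn": "send_rows", "kwargs": {
  "moves": [0, 0, 0, 0, 0, -0.1, -1, 0, 0, 0, 0, 0, 0, -1, 0, 0, 0, 0, 0, 0, 0, 0, 0, 0, 0, 0, 0, 0, 0, 0, 0, 0, 0, 0, 0.6, 0, 0, 0, 0, 0, 0, 1, 0, 0, 0, 0, 0, 0, 1, 0, 0, 0, 0, 0, 2, 1, 0, 0, 0, 0, 0, 3, 1, 0, 0, 0, 0, 0, 3, 1, 0, 0, 0, 0, 0, 2, 1, 0, 0, 0, 0, 0, 0, 1, 0, 0, 0, 0, 0, 0, 1]
}}

```text
time_s: 8.05
position: [0.4683, 0.2406, 0.129]
tcp_rot: [[0.142, 0.99, 0.0], [0.99, -0.142, 0.0], [0.0, 0.0, -1.0]]
force: [-0.7, -0.5, -0.8]
opening: 0.994
```

```bash
python3 st.py; python3 -c "
from h import *
cap('wrist','w5');cap('top','t5');crop('t5',195,175,375,285,4,'t5c')"
```

```text
8.05 [0.4683 0.2406 0.129 ] -8.14 [ 3.e-04  0.e+00 -1.e+00] [-0.7 -0.5 -0.8] 0.994
```

View pics/w5.png

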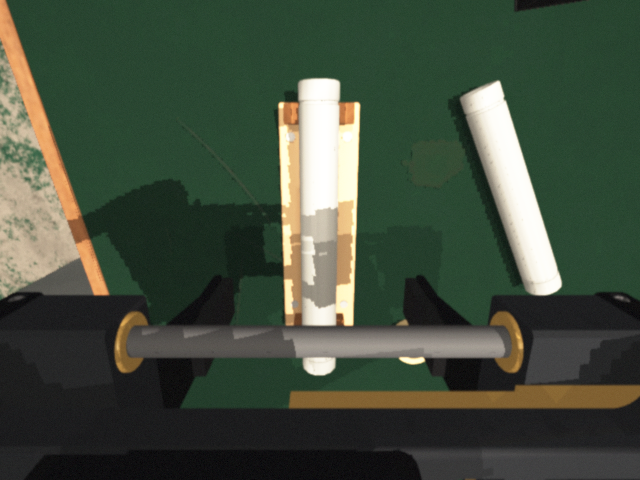

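View pics/t5c.png

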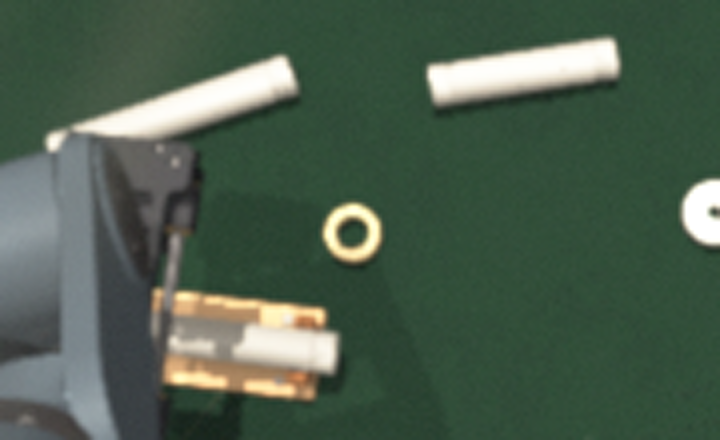

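The long tube sits in both notches. Next is the mid tube.

Call:
{"fn": "send_rows", "kwargs": {
  "moves": [0, 0, 4.3, 2.65, 0.15, 0, 1, 0, 0, 4.3, 2.65, 0.15, 0, 1, 0, 0, 4.3, 2.65, 0.15, 0, 1, 0, 0, 4.3, 2.65, 0.15, 0, 1, 0, 0, 4.3, 2.65, 0.15, 0, 1, 0, 0, 4.3, 2.65, 0.1, 0, 1, 0, 0, 0, 0, 0, -3, 1, 0, 0, 0, 0, 0, -3, 1, 0, 0, 0, 0, 0, -2.4, 1, 0, 0, 0, 0, 0, 0, 1, 0, 0, 0, 0, 0, 0, 1, 0, 0, 0, 0, 0, 0, 1]
}}

```text
time_s: 9.35
position: [0.6282, 0.2493, 0.0459]
tcp_rot: [[-0.303, 0.953, 0.002], [0.953, 0.303, 0.0], [-0.0, 0.002, -1.0]]
force: [-0.1, 0.2, -0.1]
opening: 0.999
```

```bash
python3 st.py; python3 -c "
from h import *
cap('wrist','w6')"; python3 ov.py w6 .627 .2492 .014 107.75 .175
```

```text
9.35 [0.6282 0.2493 0.0459] 17.66 [ 1.7e-03  4.0e-04 -1.0e+00] [-0.1  0.2 -0.1] 0.999
[288.4 114.8] [341.9 116.5]
[295.2 376.9] [337.  406.9]
```

View pics/w6_o.png

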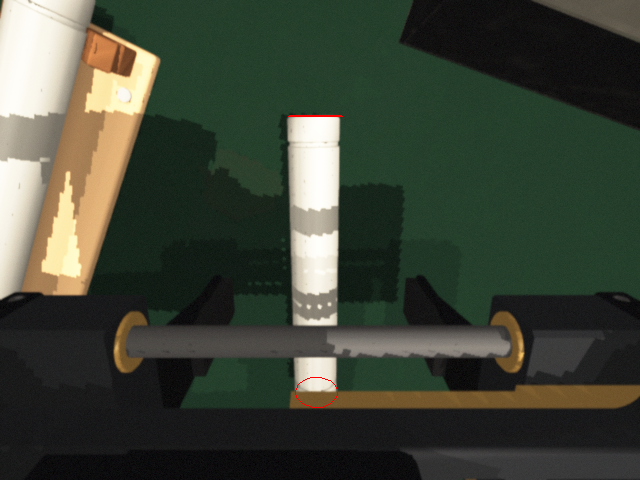

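The overlay matches the mid tube's ends at (315,116) and (316,392). I'll grasp it.

Call:
{"fn": "send_rows", "kwargs": {
  "moves": [0, 0, 0, -0.1, 0, -2, 1, 0, 0, 0, 0, 0, -1.5, 1, 0, 0, 0, 0, 0, -0.7, 1, 0, 0, 0, 0, 0, 0, 1, 0, 0, 0, 0, 0, 0, -1, 0, 0, 0, 0, 0, 0, -1, 0, 0, 0, 0, 0, 0, -1, 0, 0, 0, 0, 0, 0, -1, 0, 0, 0, 0, 0, 0, -1, 0, 0, 0, 0, 0, 0, -1, 0, 0, 0, 0, 0, 0, -1, 0, 0, 0, 0, 0, 0, -1, 0, 0, 0, 0, 0, 0, -1, 0, 0, 0, 0, 0, 0, -1, 0, 0, 0, 0, 0, 0, -1]
}}

```text
time_s: 10.9
position: [0.6263, 0.2491, 0.003]
tcp_rot: [[-0.303, 0.953, -0.0], [0.953, 0.303, -0.0], [-0.0, -0.0, -1.0]]
force: [0.4, -0.2, -0.2]
opening: 0.316
```

```bash
python3 st.py
```

```text
10.9 [0.6263 0.2491 0.003 ] 17.67 [-1.e-04 -1.e-04 -1.e+00] [ 0.4 -0.2 -0.2] 0.316
```

Call:
{"fn": "send_rows", "kwargs": {
  "moves": [0, 0, 0, 0, 0, 1, -1, 0, 0, 0, 0, 0, 3, -1, 0, 0, 0, 0, 0, 4, -1, 0, 0, 0, 0, 0, 4, -1, 0, 0, -0.75, -1, -2, 0.5, -1, 0, 0, -0.75, -1.4, -4, 0, -1, 0, 0, -0.75, -1.4, -4, 0, -1, 0, 0, -0.75, -1.4, -4, 0, -1, 0, 0, -0.75, -1.4, -4, 0, -1, 0, 0, -0.75, -1.4, -4, 0, -1, 0, 0, -0.75, -1.4, -4, 0, -1, 0, 0, -0.75, -1.4, -4, 0, -1, 0, 0, -0.75, -1.4, -4, 0, -1, 0, 0, -0.75, -1.4, -4, 0, -1, 0, 0, -0.75, -1.4, -4, 0, -1, 0, 0, -0.75, -1.4, -4, 0, -1, 0, 0, 0, -0.1, -3.3, 0, -1, 0, 0, 0, 0, 0, 0, -1, 0, 0, 0, 0, 0, 0, -1, 0, 0, 0, 0, 0, 0, -1]
}}

```text
time_s: 12.9
position: [0.461, -0.2427, 0.1282]
tcp_rot: [[-0.151, 0.988, -0.001], [0.988, 0.151, 0.001], [0.001, -0.001, -1.0]]
force: [0.0, -0.5, -0.5]
opening: 0.311
```

```bash
python3 st.py; python3 -c "
from h import *
cap('wrist','w7')"
```

```text
12.9 [ 0.461  -0.2427  0.1282] 8.7 [-7.e-04  1.e-03 -1.e+00] [ 0.  -0.5 -0.5] 0.311
```

View pics/w7.png

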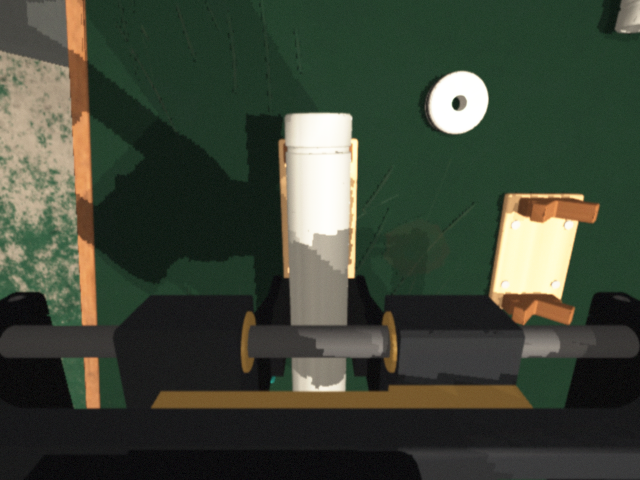

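The tube is held over cradle_mid, whose base edges show at x≈279 and 357. The short cradle at (540,255) is visible for refinement. I'll overlay both.

```bash
python3 ov.py w7 .461 -.2427 .139 98.7 .175
python3 - <<'E'
from h import *
c=load('w7');im=cv2.imread('pics/w7_o.png')
def cr(ctr,yaw,L,z=.008):
    d=np.array([np.cos(np.radians(yaw)),np.sin(np.radians(yaw)),0]);n=np.array([-d[1],d[0],0]);p=np.array([*ctr,z])
    return [p+d*L/2+n*.031,p+d*L/2-n*.031,p-d*L/2-n*.031,p-d*L/2+n*.031]
for a in [((.461,-.2441),98.5,.149),((.6464,-.2393),97.7,.104)]:
    cv2.polylines(im,[np.round(proj(c,cr(*a))).astype(int)],True,(255,0,0),1)
a=cv2.resize(im[90:300,250:390],None,fx=2.8,fy=2.8);b=cv2.resize(im[170:350,470:620],None,fx=2.5,fy=2.5)
o=np.zeros((588,a.shape[1]+b.shape[1],3),np.uint8);o[:a.shape[0],:a.shape[1]]=a;o[:b.shape[0],a.shape[1]:]=b
cv2.imwrite('pics/w7c.png',o)
E
```

```text
[283.3 111.7] [352.  114.4]
[292.5 426.3] [343.  470.2]
```

View pics/w7c.png

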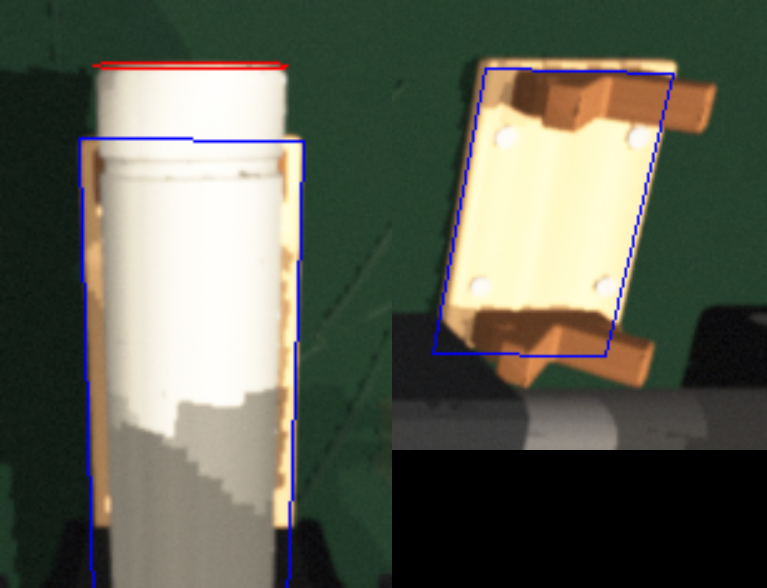

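Call:
{"fn": "send_rows", "kwargs": {
  "moves": [0, 0, 0, 0, -0.1, -3, -1, 0, 0, 0, 0, 0, -3, -1, 0, 0, 0, 0, 0, -0.5, -1, 0, 0, 0, 0, 0, 0, -1, 0, 0, 0, 0, 0, 0, -1, 0, 0, 0, 0, 0, 0, -1]
}}

```text
time_s: 13.55
position: [0.4623, -0.2452, 0.0643]
tcp_rot: [[-0.151, 0.989, 0.002], [0.989, 0.151, -0.002], [-0.002, 0.002, -1.0]]
force: [-0.2, -0.5, -0.5]
opening: 0.31
```

```bash
python3 st.py; python3 -c "
from h import *
cap('wrist','w8')"
```

```text
13.55 [ 0.4623 -0.2452  0.0643] 8.69 [ 0.002  -0.0017 -1.    ] [-0.2 -0.5 -0.5] 0.31
```

View pics/w8.png

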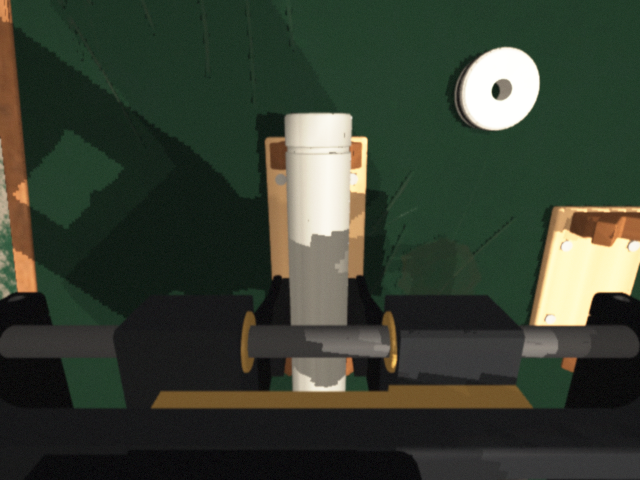

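Call:
{"fn": "send_rows", "kwargs": {
  "moves": [0, 0, 0, 0, 0.1, -1.5, -1, 0, 0, 0, 0, 0, -1.2, -1, 0, 0, 0, 0, 0, -0.5, -1, 0, 0, 0, 0, 0, -0.2, -1, 0, 0, 0, 0, 0, 0, -1, 0, 0, 0, 0, 0, 0, -1]
}}

```text
time_s: 14.2
position: [0.4613, -0.2439, 0.0292]
tcp_rot: [[-0.151, 0.989, -0.0], [0.989, 0.151, 0.0], [0.0, -0.0, -1.0]]
force: [-0.8, 0.7, 0.1]
opening: 0.312
```

```bash
python3 st.py; python3 -c "
from h import *
cap('wrist','w9');crop('w9',230,90,410,270,3,'w9c')"
```

```text
14.2 [ 0.4613 -0.2439  0.0292] 8.67 [-2.e-04  0.e+00 -1.e+00] [-0.8  0.7  0.1] 0.312
```

View pics/w9c.png

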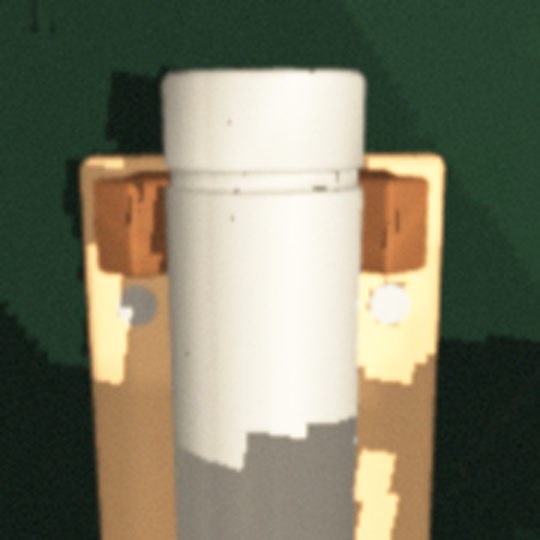

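Good fit. I'll release and rise.

Call:
{"fn": "send_rows", "kwargs": {
  "moves": [0, 0, 0, 0, 0, 0, 0, 0, 0, 0, 0, 0, 0, 0, 0, 0, 0, 0, 0, 0, 0.6, 0, 0, 0, 0, 0, 0, 1, 0, 0, 0, 0, 0, 0, 1, 0, 0, 0, 0, 0, 2, 1, 0, 0, 0, 0, 0, 3, 1, 0, 0, 0, 0, 0, 3, 1, 0, 0, 0, 0, 0, 2, 1, 0, 0, 0, 0, 0, 0, 1, 0, 0, 0, 0, 0, 0, 1]
}}

```text
time_s: 15.35
position: [0.4613, -0.2438, 0.129]
tcp_rot: [[-0.151, 0.989, 0.0], [0.989, 0.151, -0.0], [-0.0, 0.0, -1.0]]
force: [0.2, 0.3, -0.7]
opening: 0.998
```

```bash
python3 st.py; python3 -c "
from h import *
cap('wrist','w10')"
```

```text
15.35 [ 0.4613 -0.2438  0.129 ] 8.66 [ 4.e-04 -3.e-04 -1.e+00] [ 0.2  0.3 -0.7] 0.998
```

View pics/w10.png

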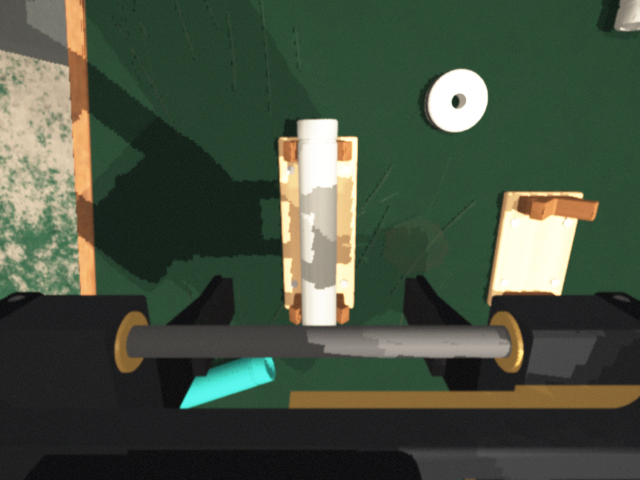

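The mid tube is seated, with its ends at (318,120) and (318,325). Next is the short tube.

Call:
{"fn": "send_rows", "kwargs": {
  "moves": [0, 0, -0.1, 2.4, 3, 0, 1, 0, 0, -0.1, 2.4, 3, 0, 1, 0, 0, -0.1, 2.4, 3, 0, 1, 0, 0, -0.1, 2.4, 3, 0, 1, 0, 0, -0.1, 2.4, 3, 0, 1, 0, 0, -0.1, 2.4, 3, 0, 1, 0, 0, -0.2, 2.4, 3, 0, 1, 0, 0, -0.2, 2.25, 3.5, 0, 1, 0, 0, 0, 0, 0, -3, 1, 0, 0, 0, 0, 0, -3, 1, 0, 0, 0, 0, 0, -2.4, 1, 0, 0, 0, 0, 0, 0, 1, 0, 0, 0, 0, 0, 0, 1, 0, 0, 0, 0, 0, 0, 1]
}}

```text
time_s: 16.8
position: [0.6527, 0.0008, 0.0457]
tcp_rot: [[-0.133, 0.991, 0.002], [0.991, 0.133, -0.0], [-0.0, 0.001, -1.0]]
force: [0.2, 0.1, 0.3]
opening: 1.0
```

```bash
python3 st.py; python3 -c "
from h import *
cap('wrist','w11')"; python3 ov.py w11 .6518 .0009 .014 97.65 .13
```

```text
16.8 [0.6527 0.0008 0.0457] 7.64 [ 1.5e-03 -2.0e-04 -1.0e+00] [0.2 0.1 0.3] 1.0
[290.5 157.6] [342.1 162.2]
[295.1 349.9] [338.  377.5]
```

View pics/w11_o.png

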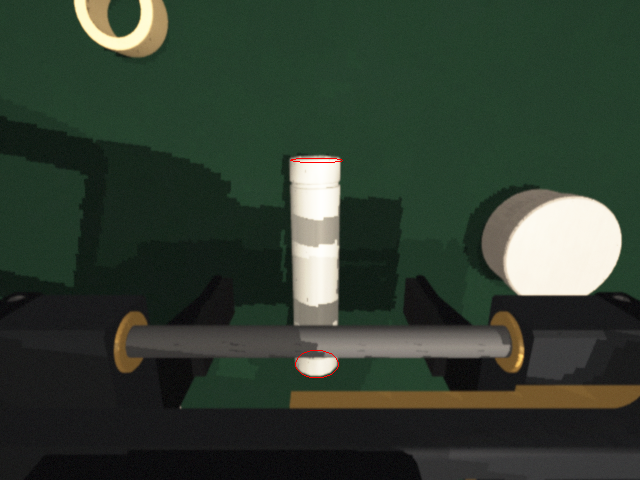

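The overlay matches the short tube's ends at (316,158) and (316,363). A white jar at (555,245) is close to the gripper, so I'll check clearance before going down.

Run:
```python
from h import *
c=load('top0')
for z in(0,.04,.08): print(z,toW(c,(313,160),z).round(3),toW(c,(313,137),z).round(3))
c=load('side0')
print([toW(c,p,0).round(3) for p in [(217,263),(205,258),(229,258)]])
P=toW(c,(217,263),0)
for z in (.02,.03,.04,.05,.06): print(z,proj(c,[P[0],P[1],z]))
```

```text
0 [0.75  0.034 0.   ] [0.819 0.033 0.   ]
0.04 [0.737 0.034 0.04 ] [0.804 0.032 0.04 ]
0.08 [0.724 0.033 0.08 ] [0.788 0.032 0.08 ]
[array([0.778, 0.054, 0.   ]), array([0.811, 0.022, 0.   ]), array([0.751, 0.028, 0.   ])]
0.02 [[216.3362716  255.64577187]]
0.03 [[216.00161834 251.93775456]]
0.04 [[215.66508482 248.20890359]]
0.05 [[215.32665514 244.45904287]]
0.06 [[214.98631323 240.68799435]]
```

The jar is only about 30 mm high and its near edge is at x≈0.737. The fingers reach 0.71 and the gripper body stays above 0.07, so it is clear.

Call:
{"fn": "send_rows", "kwargs": {
  "moves": [0, 0, 0, -0.05, 0, -2, 1, 0, 0, 0, 0, 0, -1.5, 1, 0, 0, 0, 0, 0, -0.7, 1, 0, 0, 0, 0, 0, 0, 1, 0, 0, 0, 0, 0, 0, -1, 0, 0, 0, 0, 0, 0, -1, 0, 0, 0, 0, 0, 0, -1, 0, 0, 0, 0, 0, 0, -1, 0, 0, 0, 0, 0, 0, -1, 0, 0, 0, 0, 0, 0, -1, 0, 0, 0, 0, 0, 0, -1, 0, 0, 0, 0, 0, 0, -1, 0, 0, 0, 0, 0, 0, -1, 0, 0, 0, 0, 0, 0, -1, 0, 0, 0, 0, 0, 0, -1]
}}

```text
time_s: 18.35
position: [0.6513, 0.0011, 0.003]
tcp_rot: [[-0.133, 0.991, -0.0], [0.991, 0.133, 0.0], [0.0, -0.0, -1.0]]
force: [-0.4, 0.3, -0.1]
opening: 0.314
```

```bash
python3 st.py
```

```text
18.35 [0.6513 0.0011 0.003 ] 7.66 [-2.e-04  0.e+00 -1.e+00] [-0.4  0.3 -0.1] 0.314
```

Call:
{"fn": "send_rows", "kwargs": {
  "moves": [0, 0, 0, 0, 0, 1, -1, 0, 0, 0, 0, 0, 3, -1, 0, 0, 0, 0, 0, 4, -1, 0, 0, 0, 0, 0, 4, -1, 0, 0, 0, -0.1, -2, 0.5, -1, 0, 0, 0, -0.1, -4, 0, -1, 0, 0, 0, -0.1, -4, 0, -1, 0, 0, 0, -0.1, -4, 0, -1, 0, 0, 0, -0.1, -4, 0, -1, 0, 0, 0, 0, -4, 0, -1, 0, 0, 0, 0, -1.9, 0, -1, 0, 0, 0, 0, 0, 0, -1, 0, 0, 0, 0, 0, 0, -1, 0, 0, 0, 0, 0, 0, -1, 0, 0, 0, 0, 0, 0, -1]
}}

```text
time_s: 19.85
position: [0.6464, -0.2358, 0.1281]
tcp_rot: [[-0.135, 0.991, -0.001], [0.991, 0.135, 0.001], [0.001, -0.001, -1.0]]
force: [-0.0, 0.4, -0.3]
opening: 0.31
```

```bash
python3 st.py
python3 - <<'E'
from h import *
cap('wrist','w12')
s=read_state();p=s['position']
import subprocess;print(subprocess.run(['python3','ov.py','w12',str(p[0]),str(p[1]),str(p[2]+.011),'97.66','.13'],capture_output=True,text=True).stdout)
c=load('w12');im=cv2.imread('pics/w12_o.png')
def cr(ctr,yaw,L,z=.008):
    d=np.array([np.cos(np.radians(yaw)),np.sin(np.radians(yaw)),0]);n=np.array([-d[1],d[0],0]);p=np.array([*ctr,z])
    return [p+d*L/2+n*.031,p+d*L/2-n*.031,p-d*L/2-n*.031,p-d*L/2+n*.031]
cv2.polylines(im,[np.round(proj(c,cr((.6464,-.2393),97.7,.104))).astype(int)],True,(255,0,0),1)
cv2.imwrite('pics/w12c.png',cv2.resize(im[130:390,220:420],None,fx=2.3,fy=2.3))
E
```

```text
19.85 [ 0.6464 -0.2358  0.1281] 7.78 [-6.e-04  8.e-04 -1.e+00] [-0.   0.4 -0.3] 0.31
[285.4 166.1] [351.1 173.6]
[291.5 395.7] [343.8 436.7]
```

View pics/w12.png

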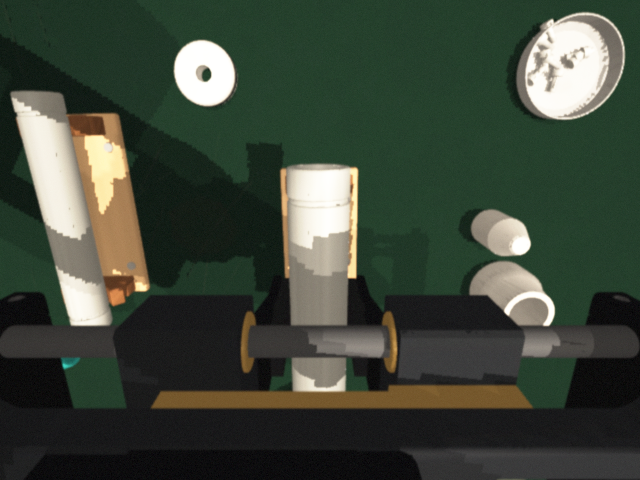

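View pics/w12c.png

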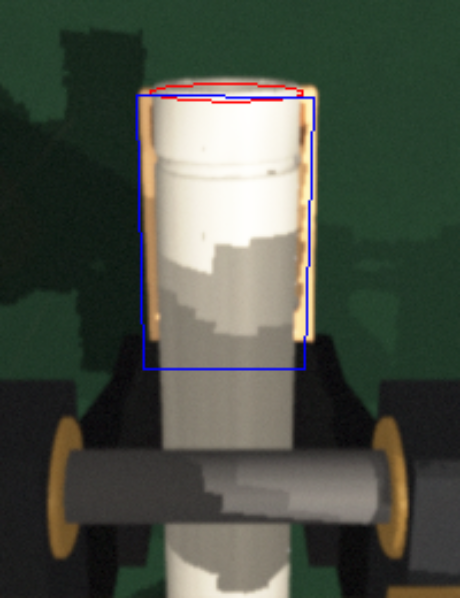

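The short cradle looks about 3 mm further toward +y and about 1° rotated from my estimate. I'll refine it from the unobstructed w10 and w7 views.

Run:
```python
from h import *
crop('w7',480,180,610,330,4,'s7')
```

```text
(no output)
```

View pics/s7.png

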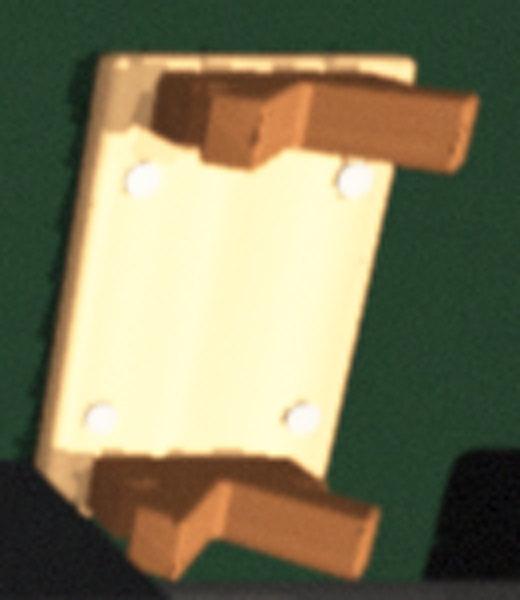

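Run:
```python
from h import *
def ana(c,q,z):
    P=np.array([toW(c,p,z) for p in q]); d=(P[0]-P[2]+P[1]-P[3])/2; w=(P[1]-P[0]+P[3]-P[2])/2
    print(P.mean(0).round(4),np.degrees(np.arctan2(d[1],d[0])).round(2),np.degrees(np.arctan2(w[1],w[0])).round(2),np.linalg.norm(d).round(4),np.linalg.norm(w).round(4))
ana(load('w7'),[(x/4+480-.4,y/4+180-.4) for x,y in[(143,180),(355,180),(101,417),(302,417)]],.009)
# order: +y-end (-x,+x), -y-end(-x,+x)
ana(load('top0'),[(x/5+380-.4,y/5+170-.4) for x,y in[(112,158),(97,83),(208,142),(192,68)]],.009)
c=load('w7');print([toW(c,(x/4+480-.4,y/4+180-.4),.008).round(4) for x,y in[(107,58),(414,60)]])
```

```text
[ 0.6481 -0.2362  0.009 ] 98.38 8.73 0.0538 0.044
[ 0.6473 -0.2372  0.009 ] 98.09 8.79 0.0545 0.0436
[array([ 0.6077, -0.1895,  0.008 ]), array([ 0.6695, -0.1804,  0.008 ])]
```

Call:
{"fn": "send_rows", "kwargs": {
  "moves": [0, 0, 0.7, 0.05, -0.1, -3, -1, 0, 0, 0, 0, 0, -3, -1, 0, 0, 0, 0, 0, -0.5, -1, 0, 0, 0, 0, 0, 0, -1, 0, 0, 0, 0, 0, 0, -1, 0, 0, 0, 0, 0, 0, -1, 0, 0, 0, 0, 0, 0, -1]
}}

```text
time_s: 20.6
position: [0.6478, -0.2393, 0.0647]
tcp_rot: [[-0.145, 0.989, 0.002], [0.989, 0.145, -0.001], [-0.002, 0.002, -1.0]]
force: [-0.0, 0.7, -0.6]
opening: 0.31
```

```bash
python3 st.py; python3 -c "
from h import *
cap('wrist','w13')"
```

```text
20.6 [ 0.6478 -0.2393  0.0647] 8.36 [ 0.0024 -0.0014 -1.    ] [-0.   0.7 -0.6] 0.31
```

View pics/w13.png

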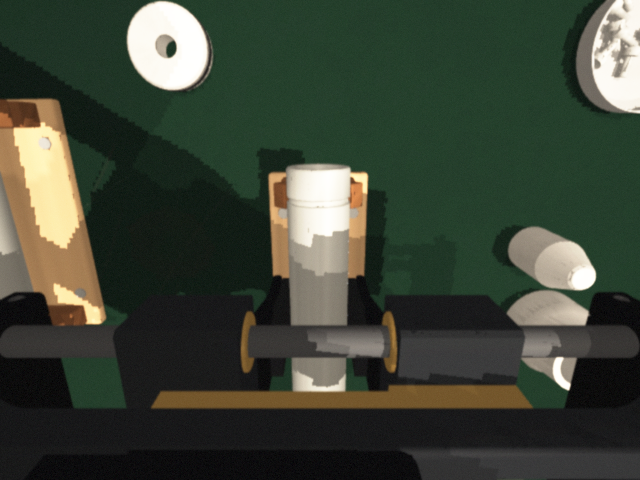

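Call:
{"fn": "send_rows", "kwargs": {
  "moves": [0, 0, 0, 0, 0.1, -1.5, -1, 0, 0, 0, 0, 0.1, -1.2, -1, 0, 0, 0, 0, 0, -0.5, -1, 0, 0, 0, 0, 0, -0.2, -1, 0, 0, 0, 0, 0, 0, -1, 0, 0, 0, 0, 0, 0, -1, 0, 0, 0, 0, 0, 0, -1]
}}

```text
time_s: 21.35
position: [0.6473, -0.2367, 0.029]
tcp_rot: [[-0.145, 0.989, 0.001], [0.989, 0.145, 0.0], [-0.0, 0.001, -1.0]]
force: [3.2, 2.4, 1.5]
opening: 0.311
```

```bash
python3 st.py; python3 -c "
from h import *
cap('wrist','w14');crop('w14',230,140,410,320,3,'w14c')"
```

```text
21.35 [ 0.6473 -0.2367  0.029 ] 8.36 [ 7.e-04  0.e+00 -1.e+00] [3.2 2.4 1.5] 0.311
```

View pics/w14c.png

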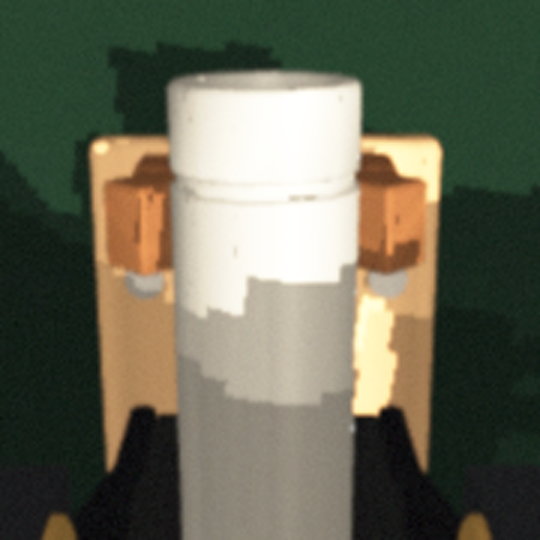

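Light contact and a good fit. I'll release, rise and move back out of the way to inspect.

Call:
{"fn": "send_rows", "kwargs": {
  "moves": [0, 0, 0, 0, 0, 0, 0, 0, 0, 0, 0, 0, 0, 0, 0, 0, 0, 0, 0, 0, 0.6, 0, 0, 0, 0, 0, 0, 0.8, 0, 0, 0, 0, 0, 0, 0.8, 0, 0, 0, 0, 0, 2, 0.8, 0, 0, 0, 0, 0, 3, 0.8, 0, 0, 0, 0, 0, 3, 0.8, 0, 0, 0, 0, 0, 3, 0.8, 0, 0, 0, 0, 0, 4, 0.8, 0, 0, 0, 0, 0, 0, 0.8, 0, 0, 0, 0, 0, 0, 0.8]
}}

```text
time_s: 22.6
position: [0.6473, -0.2372, 0.1804]
tcp_rot: [[-0.145, 0.989, 0.002], [0.989, 0.145, -0.001], [-0.002, 0.002, -1.0]]
force: [-0.8, 0.1, -0.1]
opening: 0.897
```

```bash
python3 st.py; python3 -c "
from h import *
cap('wrist','w15')"
```

```text
22.6 [ 0.6473 -0.2372  0.1804] 8.36 [ 0.0022 -0.0014 -1.    ] [-0.8  0.1 -0.1] 0.897
```

View pics/w15.png

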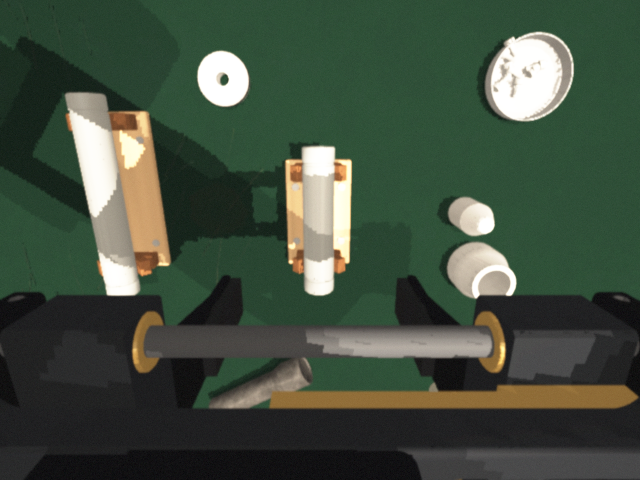

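The short tube is seated, with its ends at (319,147) and (319,292). I'll move to the middle and up for a clear top view.

Call:
{"fn": "send_rows", "kwargs": {
  "moves": [0, 0, 0, -1, 4, 1.5, 0.8, 0, 0, 0, -1, 4, 1.5, 0.8, 0, 0, 0, -1, 4, 1.5, 0.8, 0, 0, 0, -1, 4, 1.5, 0.8, 0, 0, 0, -1, 4, 1.5, 0.8, 0, 0, 0, -1, 4, 1.5, 0.8, 0, 0, 0, 0, 0, 0, 0.8, 0, 0, 0, 0, 0, 0, 0.8]
}}

```text
time_s: 23.45
position: [0.586, 0.004, 0.2678]
tcp_rot: [[-0.148, 0.989, -0.002], [0.989, 0.148, -0.0], [0.0, -0.002, -1.0]]
force: [-0.5, 0.3, -0.1]
opening: 0.896
```

Run:
```python
from h import *
cap('top','t9');cap('side','s9')
a=cv2.resize(load('t9')['pixels'][235:290,190:290,::-1],None,fx=4,fy=4,interpolation=2)
b=cv2.resize(load('t9')['pixels'][170:285,375:460,::-1],None,fx=4,fy=4,interpolation=2)
o=np.zeros((460,740,3),np.uint8);o[:220,:400]=a;o[:460,400:]=b;cv2.imwrite('pics/t9c.png',o)
crop('s9',250,170,410,330,4,'s9c')
```

```text
(no output)
```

View pics/t9.png

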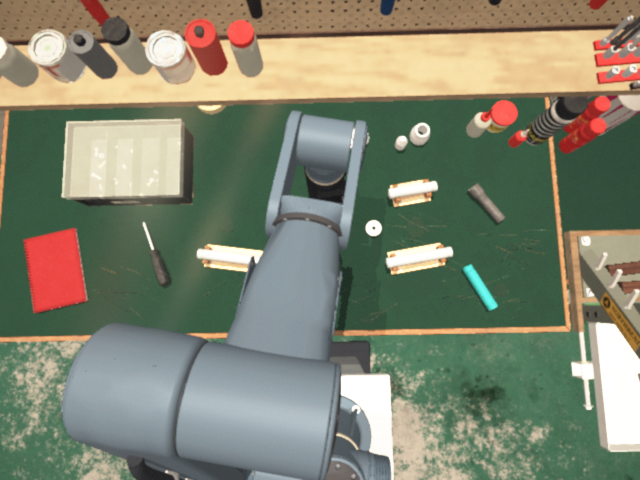

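View pics/t9c.png

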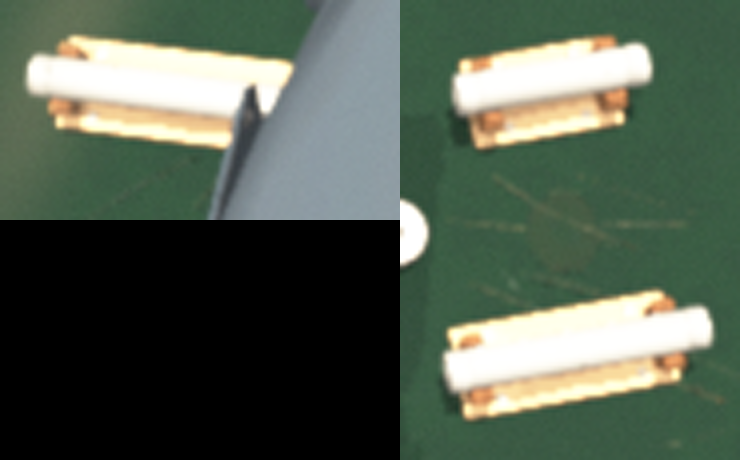

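View pics/s9c.png

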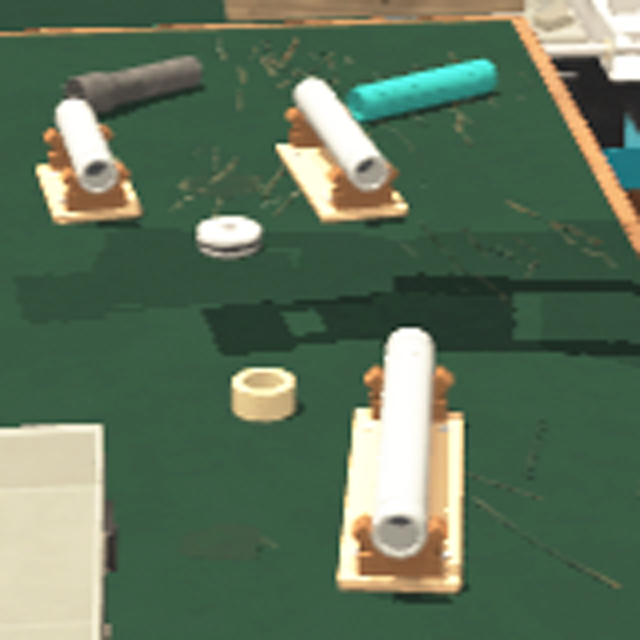

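All three are seated, and the bystanders look undisturbed. I'll check end-to-end centring numerically from the clear views.

Run:
```python
from h import *
c=load('t9')
def T(p): return toW(c,((p[0]-400)/4+375-.4,p[1]/4+170-.4),.04)
for n,a,b,ctr in[('short',(454,91),(651,63),(.647,-.2366)),('mid',(444,372),(712,327),(.461,-.2438))]:
    A,B=T(a),T(b);print(n,((A+B)/2).round(4),np.linalg.norm(A-B).round(4),ctr)
c=load('w5')
A=toW(c,(319,79),.046);B=toW(c,(319,374),.036);print('long',((A+B)/2).round(4),np.linalg.norm(A-B).round(4))
print(proj(c,[[.4689+.11*np.cos(np.radians(82)),.242+.11*np.sin(np.radians(82)),.047],[.4689-.11*np.cos(np.radians(82)),.242-.11*np.sin(np.radians(82)),.03]]))
```

```text
short [ 0.6487 -0.2386  0.04  ] 0.1366 (0.647, -0.2366)
mid [ 0.4608 -0.2467  0.04  ] 0.1828 (0.461, -0.2438)
long [0.4682 0.2353 0.041 ] 0.2342
[[318.40072526  79.2214504 ]
 [318.87923764 356.17230415]]
```

```bash
python3 - <<'E'
from h import *
def pr(fn,ctr,yaw,L):
    c=load(fn);d=np.array([np.cos(np.radians(yaw)),np.sin(np.radians(yaw)),0]);ctr=np.array([*ctr,.04])
    for s in(1,-1):
        P=proj(c,[ctr+s*d*L/2+[0,0,h] for h in(.014,-.014)]);print(fn,s,P.round(1).tolist())
pr('w5',(.4689,.242),82,.22);pr('w10',(.4613,-.2435),98.6,.175);pr('w15',(.647,-.2366),98.4,.13)
E
python3 - <<'E'
import sys;sys.path.insert(0,'.')
import os;os.chdir('.')
from h import *
o=np.zeros((600,780,3),np.uint8)
for i,(f,y0,x0) in enumerate([('w5',65,255),('w5',310,255),('w15',130,255)]):
    im=load(f)['pixels'][y0:y0+(80 if i<2 else 190),x0:x0+130,::-1];im=cv2.resize(im,None,fx=3,fy=3,interpolation=2)
    if i<2:o[i*260:i*260+240,:390]=im
    else:o[:570,390:]=im
cv2.imwrite('pics/ends.png',o)
E
```

```text
w5 1 [[318.4, 77.7], [318.4, 83.2]]
w5 -1 [[318.9, 374.7], [318.9, 353.4]]
w10 1 [[318.1, 117.8], [318.1, 118.8]]
w10 -1 [[317.8, 351.8], [317.9, 332.0]]
w15 1 [[317.4, 148.5], [317.4, 146.6]]
w15 -1 [[317.5, 295.6], [317.6, 282.5]]
```

View pics/ends.png

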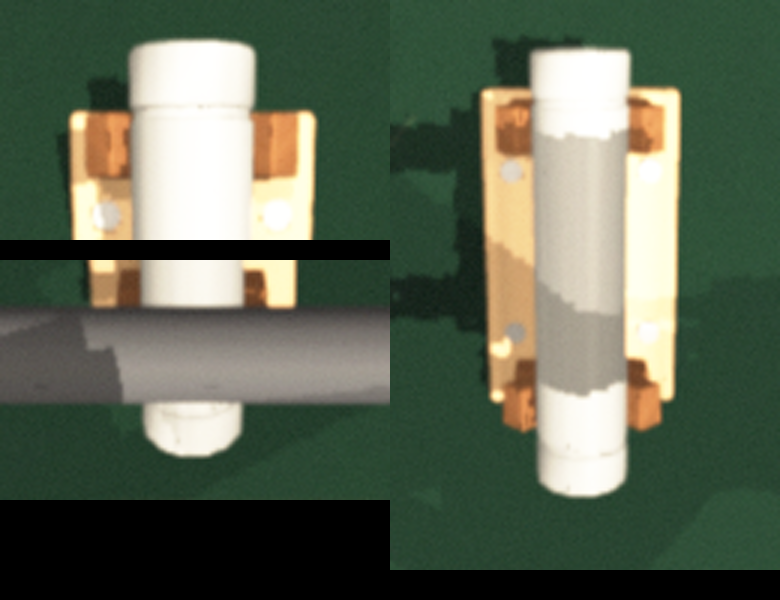

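Predicted and observed ends agree within about 1 px (long 78/375, short 146/295), and the mid tube's far end is at 118–120 against a predicted 118. I'll hand in.

```bash
python3 -c "
from rig import *
print(hand_in())"
```

```text
the job is handed in; nothing more can be done
None
```

All three tubes are in their own cradles, placed in the order long, mid, short, and the job was handed in at about 23.6 s of the 77 s allowed. The gripper was open and clear of everything. The highest wrist force in any of my readings was about 4 N.

- **Seating:** the last top, side and wrist views show each tube lying in both V-notches. The other parts that were visible in those views, including the turquoise look-alike, look where they were.
- **Centring of the long and short tubes:** their ends in the wrist views lie within about 1 pixel, roughly 1 mm, of where centred tubes should appear.
- **Centring of the mid tube:** only its far end could be compared (120 against 118 px), because the gripper hid the near end.
- **Disagreement:** a rough top-view reading put the mid and short tubes 2–3 mm further toward -y. That reading also overstated the tube lengths by 7–8 mm, so I relied on the wrist views.
- **Corrected during the job:** my first estimate of the short cradle's position was about 3 mm off. I re-measured it from the nails in its base before lowering the tube.

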